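Set a fired tile on the register stops of a tile-printing base

ROBOT

A 6-joint arm with a two-finger parallel gripper is mounted at the origin on the work surface. World frame = base frame: x ahead of the robot, y to its left, z up, the work surface at z = 0. Lengths are in m, angles in rad, forces in N, time in s.
With the tool pointing down it reaches from about 0.25 to 0.85 m from the base axis. Payload 12.5 kg.
Tool frame: the origin (TCP) lies on the centre line of the jaws, within the pads' length; the fingertips stand 25 mm ahead of it and the grasp point (between the pads) lies 6 mm ahead of it; z points along the fingers, y is the line along which they close (so a half turn about z gives the same grasp; the last joint's range is limited). The gripper opens to 93 mm and grips with 3 to 60 N. Pads are 15 mm wide; open, the fingers measure 128 mm over their backs; the gripper's body (75 mm by 188 mm) begins 65 mm behind the grasp point.
Start: joints at [1.031, 0.351, 1.652, -0, 1.139, -0.085], TCP at [0.242, 0.494, 0.244] pointing down, gripper open.
Joint ranges: [-2.75, 2.75], [-0.79, 2.1], [0.01, 2.65], [-1.57, 4.71], [0.07, 3.14], [-2.87, 2.87]. Speed limits (rad/s): [2.22, 2.22, 2.79, 3.14, 3.14, 3.14].

INTERFACE

Orientations are given as a unit quaternion [x, y, z, w].
In Python, from workcell import manip, viewer, job gives the robot as it stands. The module is installed in compiled form; this text tells all that it offers.
- The arm moves only by the tool move_arm, never from a script. Its argument "increments" is a list of rows, each an object of numbers: "jaw": the opening, from 0 (shut) to 1 (fully open); "x", "y", "z": the shift along the tool's x, y, z in units of 0.05 m (1.0 is 0.05 m); "yaw": the turn about the tool's z in units of 0.08 rad (1.0 is 0.08 rad). A call has 1 to 20 rows; each row shifts and turns the commanded pose from where the row before left it, along the tool's axes as they then stand; what a row does not reach is not made up. A row lasts 1/8 s, in which the tool goes at most 62.5 mm and 10.7 degrees, less where a joint would pass 70% of its speed; a pose out of reach is approached as far as the arm can. A call with a number of a shift or a turn outside -1 to 1 is refused whole. A call with a gripper value outside its range is refused whole. The fingers move at their own pace and stop on an object; the grip force is fixed at half the most. Time passes only in rows, so rows that do not move let the fingers close. It gives the time, the measured TCP pose, the force, the opening and the grip force at its end, in the units of the state.
- manip.get_state(): the state, without advancing time (a new reading comes with each control period).
- viewer.camera(name): name is "scene" or "top" or "wrist"; returns a dict with "frame" (420x560x3 uint8, red, green, blue), "z_map" (420x560 float32, m along the optical axis (not along the pixel's ray), 0 where there is no reading), "intrinsics" (3x3 intrinsics, pixels), "origin" and "attitude" of the camera in the world; the wrist camera has in their place "hand_eye" (4x4, takes a point from camera to tool coordinates, whose origin is the TCP and whose axes are the flange's). Camera axes: x right, y down, z forward; pixel columns grow to the right and rows downward; lengths in m; the calibration is good to about 2 mm. A picture is of the moment at which its call begins: read the wrist's pose just before it.
- job.hand_in(): hands the job in; it is judged then, once.
The state is a dict: "time_s": time; "joints": joint angles; "dq": joint speeds; "effort": joint torques, N m; "position": TCP position; "eef_rot": TCP orientation; "force": force on the tool from outside, world axes, zero at the start; "wrist_torque": the same for the moment, N m; "gripper_width": finger opening in m; "grip_force": force on a finger pad.
Only numpy, scipy, OpenCV 4.12 (cv2) and the standard library are available. Lean on these libraries where they do the work, as an engineer would, in place of code of your own. Each camera call takes 0.05 s, during which the arm holds its last target. There are 200 camera calls.

TASK

Slide the blue tile straight up out of the tile rack and lay it on the white screen-printing base, blue face up, lowering it all the way down rather than letting it fall over. Then push it fully home, snug against both back stops and the side stop, ready to be printed. Leave the screen raised, and the other tiles, the vase, the glaze jar and the ink pot where they stand.

Things in the scene. Friction and masses are not known exactly. Their poses are not given: they have to be found in the camera images.
- tile_blue: The blue tile: square fired tile 110 x 110 x 9 mm, about 0.2 kg, one face glazed blue, the other bare reddish clay. Origin at its very centre; x is the outward normal of the blue face (faces at x = +-4.5 mm), y and z run along its edges (at +-55 mm). At the start it stands on edge in the rack, z up, the blue face looking along the rack's +x, away from the robot.
- rack: Fixed wooden tile rack, 215 (x) x 150 (y) x 73 mm high. Origin: centre of its underside; x runs across the tiles, y along their width. The tiles stand on its 8 mm base board, top edges 118 mm above the table, colours in any order, one in each of four slots at x = -67.5, -22.5, 22.5, 67.5 mm. Between the cheeks the tiles' faces are free.
- rack_rim (a point): Centre of the rack at the height of its cheeks' tops, 73 mm above the table; axes as the rack. The two upright cheeks (y = +-49.5 to +-67.5 mm) have vertical slots 14 mm wide and 8 mm deep, open at the top, that hold each tile by its two side edges only; the tile stands 45 mm proud of them.
- station: Fixed screen-printing base: white board 260 (x) x 240 (y) x 18 mm; its bed is 18 mm above the table. Origin: centre of its underside; x points away from the robot, to the hinges of the raised screen. Low steel stops stand on the bed. The -x and -y sides of the tile's place are open. Two hinge feet, 10 mm high, at x = 108 to 128 mm.
- back_stops (a point): On the bed, midway between the two back stops, in the plane of their working faces, which look to -x of the base (x = 50 mm in the base's frame); axes as the base. Each stop is a steel tab 24 mm wide and 6 mm high, centred 35 mm to either side of this point.
- side_stop (a point): On the bed at the middle of the side stop's working face, which looks to -y of the base (y = 55, x = 0 mm in the base's frame); a steel tab 24 mm wide, 6 mm high.
- home (a point): Where the centre of the tile lies when it is flat and touches all three stops: x = -5, y = 0, z = 22.5 mm in the base's frame; axes as the base. The tile is then square to the board.
- screen (a joint): Hinge of the wood-framed mesh screen (220 wide, 227 mm long, 18 mm thick) on the printing base; axis along the base's y at x = 118, z = 32 mm. 0 = lowered over the bed, positive = raised (rad); it starts raised, leaning back away from the bed (1.8 to 2.1), and stays where it is left. Not to be moved.
- tile_white: Tile of the same size and axes as the blue one, white face. Stays in the rack.
- tile_green: Tile of the same size and axes, dark green face. Stays in the rack.
- tile_yellow: Tile of the same size and axes, yellow face. Stays in the rack.
- vase: Bystander: blue-glazed vase, up to 84 mm across, 150 mm tall, standing between rack and printing base on the near side; origin at the centre of its underside.
- glaze_jar: Bystander: green glass jar with white lid, 72 mm across, 110 mm tall, standing beyond the vase; origin at the centre of its underside.
- ink_pot: Bystander: small blue pot with black lid, 48 mm across, 55 mm tall, standing on the printing base near its (-x, +y) corner, about 95 mm to -x and 88 mm to +y of the base's centre; origin at the centre of its underside.
Mind the look-alikes: they are no part of the job. Leave any pink or red look-alike of the tile_blue alone.

How it is judged:
By the outcome, as a careful person would: the job done as asked, in the order asked, and still so for the second after the job is handed in, with the robot touching nothing.
It also fails if it takes over 72 s, if anything falls off the work surface, if the arm or the gripper's body presses on something with over 40 N, if the wrist force passes 120 N, or if a joint passes its speed limit or range.

## Working session

There is one attempt and no reset: what is moved stays moved. The work goes in short steps, Python scripts to look and compute and a tool call to move; the robot and the scene stay as the last step left them, time stands still between calls to the robot, and variables do not carry over. Pictures are saved under pics/ and viewed, at most 10 in all, crops included, and the job is handed in when it is done.

Besides the shell and the picture viewer there is one more tool, called after "Call:" in YAML: its name, and indented under it one key for each argument. move_arm: Moves the arm, as the interface text tells. Its arguments: {"type":"object","properties":{"increments":{"type":"array","items":{"type":"object","properties":{"jaw":{"type":"number"},"x":{"type":"number"},"y":{"type":"number"},"z":{"type":"number"},"yaw":{"type":"number"}}}}},"required":["increments"]}

```bash
mkdir -p pics; cat > h.py <<'E'
import numpy as np,cv2
from workcell import manip,viewer,job
from scipy.spatial.transform import Rotation as R
def save(n,im): cv2.imwrite('pics/'+n+'.png',im[...,::-1])
def rot(a):
    a=np.array(a); return a if a.shape==(3,3) else R.from_quat(a).as_matrix()
def cloud(c):
    z=c['z_map'];K=c['intrinsics'];v,u=np.indices(z.shape)
    p=np.stack([(u-K[0,2])/K[0,0]*z,(v-K[1,2])/K[1,1]*z,z],-1)
    return p@rot(c['attitude']).T+np.array(c['origin'])
E
python3 - <<'E'
from h import *
s=manip.get_state();print(s)
for n in('scene','top'):
    c=viewer.camera(n);save(n+'0',c['frame']);np.savez(n+'0.npz',**c);print(n,c['intrinsics'],c['origin'],c['attitude'])
E
```

```text
{'time_s': 0.0, 'joints': array([ 1.03136923e+00,  3.51209857e-01,  1.65239227e+00,  8.09261031e-06,
        1.13911115e+00, -8.46057339e-02]), 'dq': array([ 2.05206644e-06, -9.87806393e-04,  1.05185506e-03, -1.12983207e-03,
        7.16211934e-04,  3.69436230e-04]), 'effort': array([-1.04500992e-05, -4.97314882e+01, -2.85260636e+01,  6.99505303e-02,
        2.56706384e-02, -7.03021487e-05]), 'position': array([0.2414377 , 0.493836  , 0.24312796]), 'eef_rot': array([ 2.25457244e-01,  9.74252902e-01, -5.32130371e-04, -1.75500412e-04]), 'force': array([ 0.18353355, -0.6073464 ,  0.4097478 ]), 'wrist_torque': array([-0.04786896, -0.0100127 , -0.00903461]), 'grip_force': 0.0, 'gripper_width': 0.09283527716252007}
scene [[418.26050844   0.         282.29032752]
 [  0.         418.26050844 208.10291881]
 [  0.           0.           1.        ]] [0.99653136 0.30867169 0.82411103] [ 0.42102114  0.85813928 -0.26009169 -0.13671313]
top [[490.61937983   0.         279.52818358]
 [  0.         490.61937983 211.51330939]
 [  0.           0.           1.        ]] [ 0.43738436 -0.00430973  1.17286647] [ 0.71108081 -0.70055895  0.03124944 -0.05103637]
```

View pics/scene0.png

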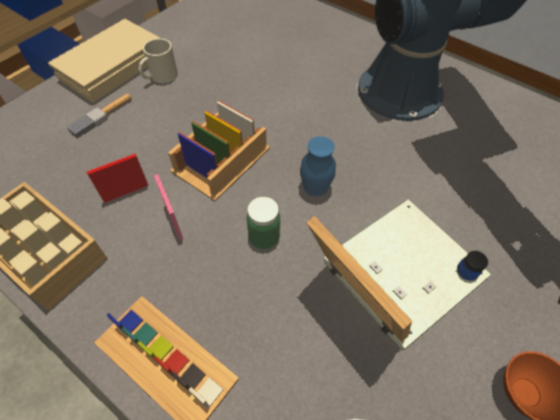

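View pics/top0.png

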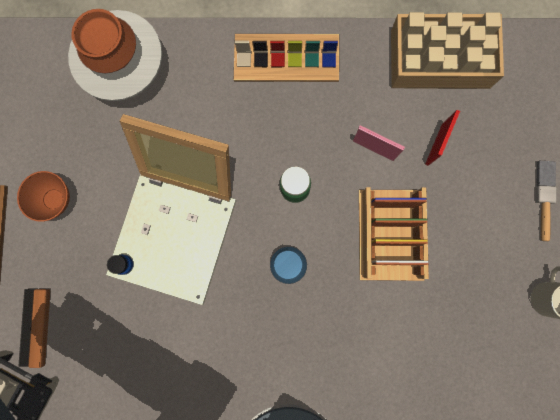

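The blue tile stands in the rack (scene px (198,155), top px (400,200)), in the slot furthest from the robot. The base is at top px (172,240) with stops near (165,209), (193,217) and (146,229), and its screen leans away. Other candidates are the red tile at scene (118,178), the pink one at (168,207), and the blue paint pan at (131,322). Only the blue tile in the rack fits the description. Next I'll measure and view a crop.

```bash
python3 - <<'E'
from h import *
c=dict(np.load('top0.npz'));P=cloud(c);f=c['frame'];hsv=cv2.cvtColor(f,cv2.COLOR_RGB2HSV)
s=dict(np.load('scene0.npz'));Ps=cloud(s)
print('table z',np.median(P[300:330,440:480,2]))
def ray(u,v,z,c=c):
    K=c['intrinsics'];d=rot(c['attitude'])@np.array([(u-K[0,2])/K[0,0],(v-K[1,2])/K[1,1],1]);o=np.array(c['origin']);return (o+d*(z-o[2])/d[2])
# rack tiles: high points in rack region
m=np.zeros(f.shape[:2],bool);m[180:290,350:440]=1
t=m&(P[...,2]>.108)&(P[...,2]<.128)
n,l,st,ce=cv2.connectedComponentsWithStats(t.astype(np.uint8))
for i in range(1,n):
    if st[i,4]<25: continue
    v,u=np.where(l==i);pp=np.array([ray(a,b,.118) for a,b in zip(u,v)]);a=cv2.minAreaRect(pp[:,:2].astype(np.float32)*1000)
    print('tile',a,st[i],f[l==i].mean(0).astype(int), P[l==i][:,2].mean())
t=m&(P[...,2]>.062)&(P[...,2]<.080)
v,u=np.where(t);pp=np.array([ray(a,b,.073) for a,b in zip(u,v)]);print('rack',cv2.minAreaRect(pp[:,:2].astype(np.float32)*1000))
# blue face from scene
hs=cv2.cvtColor(s['frame'],cv2.COLOR_RGB2HSV)
b=(hs[...,0]>105)&(hs[...,0]<135)&(hs[...,1]>120)&(hs[...,2]>40);q=np.zeros_like(b);q[130:185,175:220]=1;b&=q
B=Ps[cv2.erode(b.astype(np.uint8),np.ones((3,3)))>0];B=B[B[:,2]>0.02];print('blue face',len(B),B.mean(0),B.min(0),B.max(0));w,V=np.linalg.eigh(np.cov(B.T));print(V[:,0],np.sqrt(w[0]))
# board
wh=(hsv[...,1]<60)&(hsv[...,2]>150);wh[:,:100]=0;wh[:,245:]=0;wh[:170]=0
n,l,st,ce=cv2.connectedComponentsWithStats(wh.astype(np.uint8));i=1+np.argmax(st[1:,4]);k=(l==i)
v,u=np.where(k);pp=np.array([ray(a,b,.018) for a,b in zip(u,v)])
print('board z',np.median(P[k][:,2]),cv2.minAreaRect(pp[:,:2].astype(np.float32)*1000),cv2.boxPoints(cv2.minAreaRect(pp[:,:2].astype(np.float32)*1000)))
# screen, vase, jar,
m=np.zeros(f.shape[:2],bool);m[105:205,118:240]=1
S=P[m&(P[...,2]>.05)];hz=S[:,2];print('screen',len(S),hz.max())
np.save('S.npy',S)
for nm,(u,v),h in(('vase',(289,265),.15),('jar',(295,182),.11),('ink',(119,264),.073)): print(nm,ray(u,v,h),P[v,u])
cr=lambda im,x,y,w,h,k:cv2.resize(im[y:y+h,x:x+w],None,fx=k,fy=k,interpolation=2)
A=cr(s['frame'],150,90,130,120,3);C=cr(f,100,160,145,150,3);D=np.zeros((450,390+435,3),np.uint8);D[:360,:390]=A;D[:450,390:]=C;save('crop1',D[:, :800])
E
```

```text
table z 4.306866576830881e-05
tile ((589.042236328125, -233.1805419921875), (8.712325096130371, 111.42178344726562), 0.7194985747337341) [374 198  53   5 214] [121  84 101] 0.11791297552942828
tile ((545.6884155273438, -232.67904663085938), (8.640144348144531, 111.00576782226562), 0.796258807182312) [374 218  53   5 231] [127 101  62] 0.117725131367049
tile ((500.6315002441406, -234.22129821777344), (8.554490089416504, 110.54064178466797), 0.863046407699585) [375 239  53   5 246] [173 125  56] 0.11731080045744281
tile ((455.9902038574219, -233.72586059570312), (8.470099449157715, 109.91204833984375), 0.9288874864578247) [375 260  53   5 223] [181 145 124] 0.11775564771773024
rack ((523.072265625, -233.69955444335938), (204.22265625, 136.50184631347656), 0.5315998196601868)
blue face 524 [ 0.59655359 -0.23362806  0.08292948] [ 0.59368873 -0.27853901  0.02775299] [0.99653136 0.30867169 0.82411103]
[ 0.95477123 -0.12738483 -0.26867266] 0.009618523918662202
board z 0.017891203748794493 ((508.90423583984375, 286.6795654296875), (240.1025390625, 260.00372314453125), 74.10577392578125) [[350.995   206.82059]
 [601.0585  135.61539]
 [666.8135  366.53854]
 [416.75    437.74374]]
screen 5577 1.1728664672145268
vase [0.44551754 0.00388494 0.15      ] [0.44551606 0.00388345 0.15018663]
jar [ 0.62719905 -0.0063845   0.11      ] [ 0.62698027 -0.00638211  0.11122505]
ink [0.44214495 0.38689435 0.073     ] [0.44214051 0.38652918 0.07402666]
```

View pics/crop1.png

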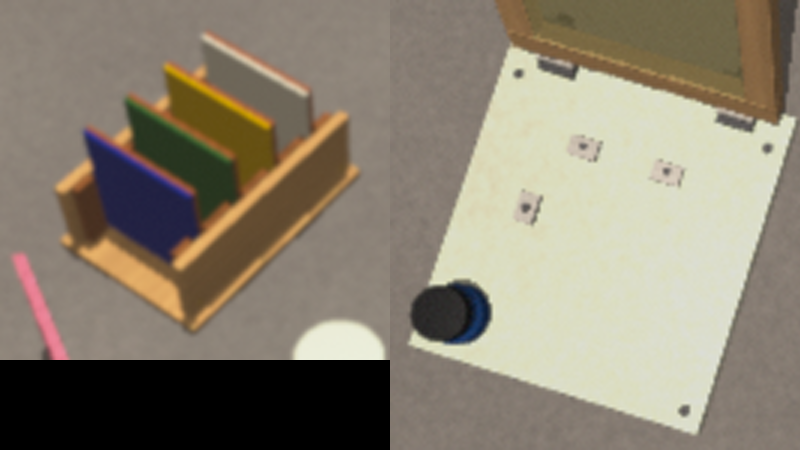

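The crop confirms it: the blue-faced tile is in the outermost slot (top edge centre at (0.589, -0.233), height 0.118). The board centre is (0.509, 0.287), yaw -15.9°, size 240x260, so that checks out. First I'll turn the tool so it closes across the tile and narrow the jaw.

Call:
move_arm:
  increments:
    - {"yaw":1,"jaw":0.32}
    - {"yaw":1,"jaw":0.32}
    - {"yaw":1,"jaw":0.32}
    - {"yaw":1,"jaw":0.32}
    - {"yaw":1,"jaw":0.32}
    - {"yaw":1,"jaw":0.32}
    - {"yaw":1,"jaw":0.32}
    - {"yaw":1,"jaw":0.32}
    - {"yaw":1,"jaw":0.32}
    - {"yaw":1,"jaw":0.32}
    - {"yaw":1,"jaw":0.32}
    - {"yaw":1,"jaw":0.32}
    - {"yaw":1,"jaw":0.32}
    - {"yaw":0.8,"jaw":0.32}

```text
$.increments[0]: bad value
```

```bash
cat >> h.py <<'E'
C=np.array([.509,.2867]);yw=-.2769
EX=np.array([np.cos(yw),np.sin(yw)]);EY=np.array([-EX[1],EX[0]])
def st(p): p=np.asarray(p)[...,:2]-C; return np.stack([p@EX,p@EY],-1)
def wd(x,y): return C+x*EX+y*EY
def plan(xy=None,z=None,ang=None):
    "tool-unit shift from the measured pose to the world target; ang = wanted angle of tool y, deg"
    s=manip.get_state();p=s['position'];M=rot(s['eef_rot']);a=np.degrees(np.arctan2(M[1,1],M[0,1]))
    t=p.copy()
    if xy is not None: t[:2]=xy
    if z is not None: t[2]=z
    print('t',round(s['time_s'],2),'p',p.round(4),'st',st(p).round(4),'yang',a.round(2),'tilt',np.degrees(np.arccos(-M[2,2])).round(2),'F',s['force'].round(1),'w',round(s['gripper_width'],4),'gf',round(s['grip_force'],1),'q',s['joints'].round(2))
    print('shift units',(M.T@(t-p)/.05).round(3),'yaw',None if ang is None else round(-np.radians(ang-a)/.08,3))
E
python3 - <<'E'
from h import *
plan([.589,-.2335],.25,.7)
S=np.load('S.npy');S=S[(S[:,2]<.4)];q=st(S)
for z in np.arange(.06,.27,.03):
    m=abs(S[:,2]-z)<.012; 
    if m.sum(): print(round(z,2),m.sum(),np.percentile(q[m,0],[1,50]).round(3),q[m,1].min().round(3),q[m,1].max().round(3))
E
```

```text
t 0.1 p [0.2414 0.4939 0.2432] st [-0.314   0.1261] yang 63.95 tilt 0.06 F [ 1.  -0.8  0.4] w 0.0927 gf 0.0 q [ 1.03  0.35  1.65  0.    1.14 -0.08]
shift units [-12.635 -10.016  -0.127] yaw 13.798
0.06 406 [0.12  0.125] -0.111 0.111
0.09 486 [0.13  0.135] -0.111 0.109
0.12 515 [0.141 0.146] -0.111 0.109
0.15 574 [0.151 0.156] -0.111 0.11
0.18 612 [0.161 0.166] -0.111 0.109
0.21 660 [0.172 0.176] -0.111 0.11
0.24 1449 [0.182 0.192] -0.111 0.109
```

The call was refused, probably because every row needs all its fields.

Call:
move_arm:
  increments:
    - {"x":0,"y":0,"z":0,"yaw":1,"jaw":0.32}
    - {"x":0,"y":0,"z":0,"yaw":1,"jaw":0.32}
    - {"x":0,"y":0,"z":0,"yaw":1,"jaw":0.32}
    - {"x":0,"y":0,"z":0,"yaw":1,"jaw":0.32}
    - {"x":0,"y":0,"z":0,"yaw":1,"jaw":0.32}
    - {"x":0,"y":0,"z":0,"yaw":1,"jaw":0.32}
    - {"x":0,"y":0,"z":0,"yaw":1,"jaw":0.32}
    - {"x":0,"y":0,"z":0,"yaw":1,"jaw":0.32}
    - {"x":0,"y":0,"z":0,"yaw":1,"jaw":0.32}
    - {"x":0,"y":0,"z":0,"yaw":1,"jaw":0.32}
    - {"x":0,"y":0,"z":0,"yaw":1,"jaw":0.32}
    - {"x":0,"y":0,"z":0,"yaw":1,"jaw":0.32}
    - {"x":0,"y":0,"z":0,"yaw":1,"jaw":0.32}
    - {"x":0,"y":0,"z":0,"yaw":0.8,"jaw":0.32}

```text
time_s: 1.85
position: [0.2415, 0.4939, 0.2433]
eef_rot: [0.704, 0.711, -0.0, 0.0]
force: [0.7, 0.4, 0.0]
gripper_width: 0.0296
grip_force: 0.0
```

Call:
move_arm:
  increments:
    - {"x":-0.4,"y":0.18,"z":0,"yaw":0,"jaw":0.32}
    - {"x":-0.8,"y":0.37,"z":0,"yaw":0,"jaw":0.32}
    - {"x":-0.8,"y":0.37,"z":0,"yaw":0,"jaw":0.32}
    - {"x":-0.8,"y":0.37,"z":0,"yaw":0,"jaw":0.32}
    - {"x":-0.8,"y":0.37,"z":0,"yaw":0,"jaw":0.32}
    - {"x":-0.8,"y":0.37,"z":0,"yaw":0,"jaw":0.32}
    - {"x":-0.8,"y":0.37,"z":0,"yaw":0,"jaw":0.32}
    - {"x":-0.8,"y":0.37,"z":0,"yaw":0,"jaw":0.32}
    - {"x":-0.8,"y":0.37,"z":0,"yaw":0,"jaw":0.32}
    - {"x":-0.8,"y":0.37,"z":0,"yaw":0,"jaw":0.32}
    - {"x":-0.8,"y":0.37,"z":0,"yaw":0,"jaw":0.32}
    - {"x":-0.8,"y":0.37,"z":0,"yaw":0,"jaw":0.32}
    - {"x":-0.8,"y":0.37,"z":0,"yaw":0,"jaw":0.32}
    - {"x":-0.8,"y":0.37,"z":0,"yaw":0,"jaw":0.32}
    - {"x":-0.8,"y":0.37,"z":0,"yaw":0,"jaw":0.32}
    - {"x":-0.8,"y":0.37,"z":0,"yaw":0,"jaw":0.32}
    - {"x":-0.8,"y":0.37,"z":0,"yaw":0,"jaw":0.32}
    - {"x":-0.8,"y":0.37,"z":0,"yaw":0,"jaw":0.32}
    - {"x":-0.6,"y":0.3,"z":0,"yaw":0,"jaw":0.32}
    - {"x":0,"y":0,"z":0,"yaw":0,"jaw":0.32}

```text
time_s: 4.35
position: [0.588, -0.2341, 0.2429]
eef_rot: [0.703, 0.711, -0.0, -0.0]
force: [0.2, 0.5, -0.9]
gripper_width: 0.0295
grip_force: 0.0
```

```bash
python3 - <<'E'
from h import *
plan([.589,-.2335],.109,.7)
E
```

```text
t 4.35 p [ 0.588  -0.2341  0.2429] st [ 0.2184 -0.4793] yang 0.63 tilt 0.05 F [ 0.2  0.5 -0.9] w 0.0295 gf 0.0 q [-0.45  0.5   1.42 -0.    1.22 -0.46]
shift units [0.011 0.022 2.678] yaw -0.015
```

Call:
move_arm:
  increments:
    - {"x":0.01,"y":0.02,"z":0.7,"yaw":0,"jaw":0.32}
    - {"x":0,"y":0,"z":0.7,"yaw":0,"jaw":0.32}
    - {"x":0,"y":0,"z":0.5,"yaw":0,"jaw":0.32}
    - {"x":0,"y":0,"z":0.4,"yaw":0,"jaw":0.32}
    - {"x":0,"y":0,"z":0.4,"yaw":0,"jaw":0.32}
    - {"x":0,"y":0,"z":0,"yaw":0,"jaw":0.32}
    - {"x":0,"y":0,"z":0,"yaw":0,"jaw":0.1}
    - {"x":0,"y":0,"z":0,"yaw":0,"jaw":0.06}
    - {"x":0,"y":0,"z":0,"yaw":0,"jaw":0.0}
    - {"x":0,"y":0,"z":0,"yaw":0,"jaw":0.0}
    - {"x":0,"y":0,"z":0,"yaw":0,"jaw":0.0}

```text
time_s: 5.72
position: [0.5902, -0.2315, 0.1094]
eef_rot: [0.703, 0.711, 0.0, 0.001]
force: [-0.7, 0.0, 5.8]
gripper_width: 0.0087
grip_force: 30.0
```

Call:
move_arm:
  increments:
    - {"x":0,"y":0,"z":-0.1,"yaw":0,"jaw":0}
    - {"x":0,"y":0,"z":-0.3,"yaw":0,"jaw":0}
    - {"x":0,"y":0,"z":-0.5,"yaw":0,"jaw":0}
    - {"x":0,"y":0,"z":-0.6,"yaw":0,"jaw":0}
    - {"x":0,"y":0,"z":-0.7,"yaw":0,"jaw":0}
    - {"x":0,"y":0,"z":-0.7,"yaw":0,"jaw":0}
    - {"x":0,"y":0,"z":-0.6,"yaw":0,"jaw":0}
    - {"x":0,"y":0,"z":-0.4,"yaw":0,"jaw":0}
    - {"x":0,"y":0,"z":-0.1,"yaw":0,"jaw":0}
    - {"x":0,"y":0,"z":0,"yaw":0,"jaw":0}

```text
time_s: 6.98
position: [0.5896, -0.2312, 0.3084]
eef_rot: [0.703, 0.711, -0.0, -0.0]
force: [0.2, 0.0, -2.5]
gripper_width: 0.0086
grip_force: 30.0
```

```bash
python3 - <<'E'
from h import *
plan(wd(.036,-.004),.31,np.degrees(yw))
c=viewer.camera('scene');save('lift',c['frame'])
E
```

```text
t 6.97 p [ 0.5896 -0.2312  0.3084] st [ 0.2191 -0.4761] yang 0.69 tilt 0.02 F [ 0.2  0.  -2.5] w 0.0086 gf 30.0 q [-0.45  0.45  1.34 -0.    1.35 -0.46]
shift units [10.094 -0.82  -0.029] yaw 3.611
```

View pics/lift.png

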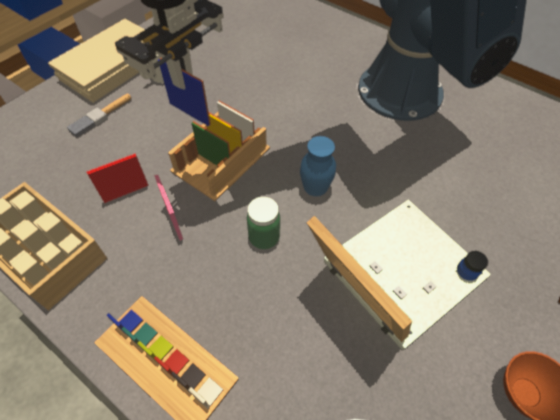

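The tile is held at scene (185,95), square to the gripper with blue facing outward. The other three tiles are unmoved. Next I'll turn it to the base and carry it over.

Call:
move_arm:
  increments:
    - {"x":0,"y":0,"z":0,"yaw":0.6,"jaw":0}
    - {"x":0,"y":0,"z":0,"yaw":1,"jaw":0}
    - {"x":0,"y":0,"z":0,"yaw":1,"jaw":0}
    - {"x":0,"y":0,"z":0,"yaw":1,"jaw":0}
    - {"x":0.4,"y":-0.3,"z":0,"yaw":0,"jaw":0}
    - {"x":0.75,"y":-0.29,"z":0,"yaw":0,"jaw":0}
    - {"x":0.75,"y":-0.29,"z":0,"yaw":0,"jaw":0}
    - {"x":0.75,"y":-0.29,"z":0,"yaw":0,"jaw":0}
    - {"x":0.75,"y":-0.29,"z":0,"yaw":0,"jaw":0}
    - {"x":0.75,"y":-0.29,"z":0,"yaw":0,"jaw":0}
    - {"x":0.75,"y":-0.29,"z":0,"yaw":0,"jaw":0}
    - {"x":0.75,"y":-0.29,"z":0,"yaw":0,"jaw":0}
    - {"x":0.75,"y":-0.29,"z":0,"yaw":0,"jaw":0}
    - {"x":0.75,"y":-0.29,"z":0,"yaw":0,"jaw":0}
    - {"x":0.75,"y":-0.29,"z":0,"yaw":0,"jaw":0}
    - {"x":0.75,"y":-0.29,"z":0,"yaw":0,"jaw":0}
    - {"x":0.5,"y":-0.12,"z":0,"yaw":0,"jaw":0}
    - {"x":0.29,"y":-0.05,"z":0,"yaw":0,"jaw":0}
    - {"x":0,"y":0,"z":0,"yaw":0,"jaw":0}

```text
time_s: 9.4
position: [0.5423, 0.2729, 0.3079]
eef_rot: [0.797, 0.603, -0.001, -0.0]
force: [-0.2, -0.5, -2.7]
gripper_width: 0.0088
grip_force: 30.0
```

```bash
python3 - <<'E'
from h import *
plan(wd(.038,-.004),.123,np.degrees(yw))
E
```

```text
t 9.4 p [0.5423 0.2729 0.3079] st [ 0.0358 -0.0042] yang -15.77 tilt 0.06 F [-0.2 -0.5 -2.7] w 0.0088 gf 30.0 q [ 0.39  0.4   1.42 -0.    1.32  0.66]
shift units [0.006 0.048 3.698] yaw 0.021
```

Call:
move_arm:
  increments:
    - {"x":0,"y":0.05,"z":0.4,"yaw":0,"jaw":0}
    - {"x":0,"y":0,"z":0.7,"yaw":0,"jaw":0}
    - {"x":0,"y":0,"z":0.8,"yaw":0,"jaw":0}
    - {"x":0,"y":0,"z":0.8,"yaw":0,"jaw":0}
    - {"x":0,"y":0,"z":0.6,"yaw":0,"jaw":0}
    - {"x":0,"y":0,"z":0.3,"yaw":0,"jaw":0}
    - {"x":0,"y":0,"z":0.1,"yaw":0,"jaw":0}
    - {"x":0,"y":0,"z":0.04,"yaw":0,"jaw":0}
    - {"x":0,"y":0,"z":0,"yaw":0,"jaw":0}

```text
time_s: 10.52
position: [0.5452, 0.2721, 0.1225]
eef_rot: [0.798, 0.603, 0.001, 0.0]
force: [-0.5, 0.3, -2.0]
gripper_width: 0.0088
grip_force: 30.0
```

Call:
move_arm:
  increments:
    - {"x":0,"y":0,"z":0.02,"yaw":0,"jaw":0}
    - {"x":0,"y":0.04,"z":0,"yaw":0,"jaw":0}
    - {"x":0,"y":0.04,"z":0,"yaw":0,"jaw":0}
    - {"x":0,"y":0,"z":0,"yaw":0,"jaw":0}

```text
time_s: 11.02
position: [0.5488, 0.2709, 0.1207]
eef_rot: [0.798, 0.603, 0.0, 0.0]
force: [-1.0, 0.4, -2.2]
gripper_width: 0.0086
grip_force: 30.0
```

Call:
move_arm:
  increments:
    - {"x":0,"y":0.03,"z":0,"yaw":0,"jaw":0}
    - {"x":0,"y":0.02,"z":0,"yaw":0,"jaw":0}
    - {"x":0,"y":0,"z":0,"yaw":0,"jaw":0}

```text
time_s: 11.4
position: [0.5511, 0.2702, 0.1206]
eef_rot: [0.798, 0.603, 0.0, 0.0]
force: [-0.1, -0.4, -2.8]
gripper_width: 0.0088
grip_force: 30.0
```

Call:
move_arm:
  increments:
    - {"x":0,"y":0.02,"z":0,"yaw":0,"jaw":0}
    - {"x":0,"y":0,"z":0,"yaw":0,"jaw":0}

```text
time_s: 11.65
position: [0.552, 0.27, 0.1206]
eef_rot: [0.798, 0.603, 0.0, -0.0]
force: [0.3, 0.3, -1.9]
gripper_width: 0.0088
grip_force: 30.0
```

Call:
move_arm:
  increments:
    - {"x":0,"y":0.02,"z":0,"yaw":0,"jaw":0}
    - {"x":0,"y":0,"z":0,"yaw":0,"jaw":0}

```text
time_s: 11.9
position: [0.5524, 0.2699, 0.1206]
eef_rot: [0.798, 0.603, -0.001, -0.0]
force: [-4.0, 1.7, -0.3]
gripper_width: 0.0084
grip_force: 30.0
```

Contact with the back stops at base x ≈ 46 mm (45.5 expected). I'll ease off a little and lower until the tile stands on the bed.

Call:
move_arm:
  increments:
    - {"x":0,"y":-0.02,"z":0.01,"yaw":0,"jaw":0}
    - {"x":0,"y":0,"z":0.01,"yaw":0,"jaw":0}
    - {"x":0,"y":0,"z":0,"yaw":0,"jaw":0}

```text
time_s: 12.28
position: [0.5521, 0.2699, 0.1195]
eef_rot: [0.798, 0.603, 0.0, 0.0]
force: [-1.6, 0.3, -2.4]
gripper_width: 0.0088
grip_force: 30.0
```

Call:
move_arm:
  increments:
    - {"x":0,"y":0,"z":0.01,"yaw":0,"jaw":0}
    - {"x":0,"y":0,"z":0,"yaw":0,"jaw":0}

```text
time_s: 12.52
position: [0.5521, 0.27, 0.1194]
eef_rot: [0.798, 0.603, 0.0, 0.0]
force: [-1.1, -0.1, 1.3]
gripper_width: 0.009
grip_force: 30.0
```

Call:
move_arm:
  increments:
    - {"x":0,"y":0,"z":0.01,"yaw":0,"jaw":0}
    - {"x":0,"y":0,"z":0,"yaw":0,"jaw":0}

```text
time_s: 12.78
position: [0.5522, 0.27, 0.1194]
eef_rot: [0.798, 0.603, 0.0, 0.0]
force: [-3.5, -1.1, 6.6]
gripper_width: 0.0089
grip_force: 30.0
```

The tile is standing on its edge against the back stops. Next I'll open a small gap around it, raise the fingers a little, and tip it back onto the outer finger. I'll look after that.

Call:
move_arm:
  increments:
    - {"x":0,"y":0,"z":-0.01,"yaw":0,"jaw":0.13}
    - {"x":0,"y":0,"z":0,"yaw":0,"jaw":0.16}
    - {"x":0,"y":0,"z":0,"yaw":0,"jaw":0.16}
    - {"x":0,"y":0,"z":-0.1,"yaw":0,"jaw":0.16}
    - {"x":0,"y":0,"z":-0.18,"yaw":0,"jaw":0.16}
    - {"x":0,"y":-0.03,"z":0,"yaw":0,"jaw":0.16}
    - {"x":0,"y":-0.03,"z":0,"yaw":0,"jaw":0.16}
    - {"x":0,"y":-0.03,"z":0,"yaw":0,"jaw":0.16}
    - {"x":0,"y":-0.03,"z":0,"yaw":0,"jaw":0.16}
    - {"x":0,"y":-0.03,"z":0,"yaw":0,"jaw":0.16}
    - {"x":0,"y":-0.03,"z":0,"yaw":0,"jaw":0.16}
    - {"x":0,"y":-0.03,"z":0,"yaw":0,"jaw":0.16}
    - {"x":0,"y":-0.03,"z":0,"yaw":0,"jaw":0.16}
    - {"x":0,"y":-0.03,"z":0,"yaw":0,"jaw":0.16}
    - {"x":0,"y":0,"z":0,"yaw":0,"jaw":0.16}

```text
time_s: 14.65
position: [0.5389, 0.2737, 0.1331]
eef_rot: [0.798, 0.603, -0.0, -0.0]
force: [-0.7, 1.0, 0.4]
gripper_width: 0.0148
grip_force: 0.0
```

```bash
python3 - <<'E'
from h import *
plan()
c=viewer.camera('scene');f=c['frame'];save('lean',cv2.resize(f[130:350,280:520],None,fx=2.5,fy=2.5))
P=cloud(c);h=cv2.cvtColor(f,cv2.COLOR_RGB2HSV);b=(h[...,0]>110)&(h[...,0]<135)&(h[...,1]>110);b[:150]=0;b[340:]=0;b[:,:290]=0;b[:,:500]&=True
q=st(P);b&=(q[...,0]>-.08)&(q[...,0]<.09)&(abs(q[...,1])<.07)&(P[...,2]>.025)&(P[...,2]<.16)
print(b.sum(),np.percentile(q[b],[2,50,98],axis=0).round(3),np.percentile(P[b][:,2],[2,98]).round(3))
A=np.c_[P[b][:,2],np.ones(b.sum())];k=np.linalg.lstsq(A,q[b][:,0],rcond=None)[0];print('lean deg',np.degrees(np.arctan(-k[0])),'foot x',k@[.018,1])
E
```

```text
t 14.65 p [0.5389 0.2737 0.1331] st [ 0.0323 -0.0043] yang -15.81 tilt 0.01 F [-0.7  1.   0.4] w 0.0148 gf 0.0 q [ 0.39  0.58  1.6  -0.    0.97  0.67]
shift units [0. 0. 0.] yaw None
818 [[ 0.034 -0.049]
 [ 0.043  0.02 ]
 [ 0.049  0.043]] [0.032 0.129]
lean deg 8.386301986761215 foot x 0.05055647142504958
```

View pics/lean.png

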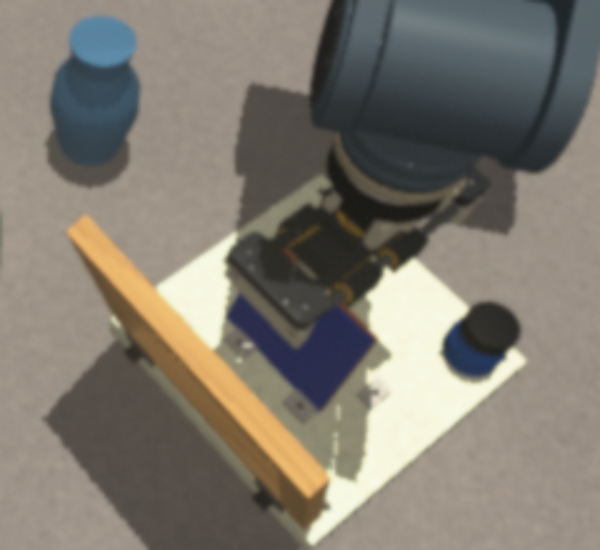

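The view shows the tile leaning 8.4° onto the outer finger, with its foot on the back stops (base x = 50.6 mm). Next I'll open gradually so it leans further while supported.

Call:
move_arm:
  increments:
    - {"x":0,"y":0,"z":0.02,"yaw":0,"jaw":0.22}
    - {"x":0,"y":0,"z":0.02,"yaw":0,"jaw":0.28}
    - {"x":0,"y":0,"z":0.02,"yaw":0,"jaw":0.34}
    - {"x":0,"y":0,"z":0.02,"yaw":0,"jaw":0.4}
    - {"x":0,"y":0,"z":0.02,"yaw":0,"jaw":0.46}
    - {"x":0,"y":0,"z":0.02,"yaw":0,"jaw":0.52}
    - {"x":0,"y":0,"z":0.02,"yaw":0,"jaw":0.58}
    - {"x":0,"y":0,"z":0.02,"yaw":0,"jaw":0.64}
    - {"x":0,"y":0,"z":0.02,"yaw":0,"jaw":0.7}
    - {"x":0,"y":0,"z":0.02,"yaw":0,"jaw":0.76}
    - {"x":0,"y":0,"z":0.03,"yaw":0,"jaw":0.82}
    - {"x":0,"y":0,"z":0.03,"yaw":0,"jaw":0.88}
    - {"x":0,"y":0,"z":0.03,"yaw":0,"jaw":0.94}
    - {"x":0,"y":0,"z":0.03,"yaw":0,"jaw":1.0}
    - {"x":0,"y":0,"z":0,"yaw":0,"jaw":1.0}

```text
time_s: 16.58
position: [0.5389, 0.2737, 0.117]
eef_rot: [0.798, 0.603, -0.0, -0.0]
force: [0.0, -0.4, -0.1]
gripper_width: 0.0929
grip_force: 0.2
```

```bash
cat >> h.py <<'E'
def blue(name=None):
    c=viewer.camera('scene');f=c['frame'];P=cloud(c);h=cv2.cvtColor(f,cv2.COLOR_RGB2HSV);q=st(P)
    b=(h[...,0]>110)&(h[...,0]<135)&(h[...,1]>110)&(q[...,0]>-.085)&(q[...,0]<.09)&(q[...,1]>-.085)&(q[...,1]<.06)&(P[...,2]>.02)&(P[...,2]<.16)
    b=cv2.erode(b.astype(np.uint8),np.ones((3,3)))>0
    A=np.c_[q[b],np.ones(b.sum())];k=np.linalg.lstsq(A,P[b][:,2],rcond=None)[0]
    print('blue',b.sum(),np.percentile(q[b],[2,98],axis=0).round(3).tolist(),np.percentile(P[b][:,2],[2,98]).round(3),'lean from vertical',90-np.degrees(np.arctan(np.hypot(*k[:2]))),'dir',np.degrees(np.arctan2(-k[1],-k[0])).round(1))
    if name: save(name,cv2.resize(f[130:350,280:520],None,fx=2.5,fy=2.5))
E
python3 - <<'E'
from h import *
plan();blue()
E
```

```text
t 16.57 p [0.5389 0.2737 0.117 ] st [ 0.0324 -0.0044] yang -15.82 tilt 0.01 F [ 0.  -0.4 -0.1] w 0.0929 gf 0.2 q [ 0.39  0.6   1.61 -0.    0.94  0.67]
shift units [0. 0. 0.] yaw None
blue 890 [[-0.004, -0.046], [0.045, 0.041]] [0.033 0.115] lean from vertical 30.71278456186412 dir 0.1
```

The lean is 30.7° and still square to the base. Next I'll swing the gripper about the outer finger so the inner finger leaves the tile, towards -y. I'll do half and then check.

Call:
move_arm:
  increments:
    - {"x":-0.044,"y":-0.001,"z":0,"yaw":0.5,"jaw":1}
    - {"x":-0.088,"y":-0.004,"z":0,"yaw":1,"jaw":1}
    - {"x":-0.088,"y":-0.004,"z":0,"yaw":1,"jaw":1}
    - {"x":-0.088,"y":-0.004,"z":0,"yaw":1,"jaw":1}
    - {"x":-0.088,"y":-0.004,"z":0,"yaw":1,"jaw":1}
    - {"x":-0.088,"y":-0.004,"z":0,"yaw":1,"jaw":1}
    - {"x":-0.088,"y":-0.004,"z":0,"yaw":1,"jaw":1}
    - {"x":-0.088,"y":-0.004,"z":0,"yaw":1,"jaw":1}
    - {"x":-0.088,"y":-0.004,"z":0,"yaw":1,"jaw":1}
    - {"x":0,"y":0,"z":0,"yaw":0,"jaw":1}

```text
time_s: 17.88
position: [0.5175, 0.2437, 0.1173]
eef_rot: [0.953, 0.302, 0.0, -0.0]
force: [-1.5, 0.0, 0.3]
gripper_width: 0.0932
grip_force: 0.3
```

```bash
cat >> h.py <<'E'
def piv():
    s=manip.get_state();M=rot(s['eef_rot']);print('finger centre st',st(s['position']-M[:,1]*.055).round(4))
E
python3 - <<'E'
from h import *
plan();piv();blue()
E
```

```text
t 17.88 p [0.5175 0.2437 0.1173] st [ 0.02   -0.0391] yang -54.82 tilt 0.01 F [-1.5  0.   0.3] w 0.0932 gf 0.3 q [0.36 0.55 1.7  0.   0.9  1.32]
shift units [0. 0. 0.] yaw None
finger centre st [-0.0228 -0.0045]
blue 1995 [[-0.002, -0.055], [0.045, 0.04]] [0.033 0.116] lean from vertical 29.33967019953426 dir -0.0
```

Call:
move_arm:
  increments:
    - {"x":-0.088,"y":-0.004,"z":0,"yaw":1,"jaw":1}
    - {"x":-0.088,"y":-0.004,"z":0,"yaw":1,"jaw":1}
    - {"x":-0.088,"y":-0.004,"z":0,"yaw":1,"jaw":1}
    - {"x":-0.088,"y":-0.004,"z":0,"yaw":1,"jaw":1}
    - {"x":-0.088,"y":-0.004,"z":0,"yaw":1,"jaw":1}
    - {"x":-0.088,"y":-0.004,"z":0,"yaw":1,"jaw":1}
    - {"x":-0.088,"y":-0.004,"z":0,"yaw":1,"jaw":1}
    - {"x":-0.088,"y":-0.004,"z":0,"yaw":1,"jaw":1}
    - {"x":-0.088,"y":-0.004,"z":0,"yaw":1,"jaw":1}
    - {"x":-0.088,"y":-0.004,"z":0,"yaw":1,"jaw":1}
    - {"x":-0.088,"y":-0.004,"z":0,"yaw":1,"jaw":1}
    - {"x":-0.012,"y":0,"z":0,"yaw":0.14,"jaw":1}
    - {"x":0,"y":0,"z":0,"yaw":0,"jaw":1}

```text
time_s: 19.55
position: [0.471, 0.2361, 0.1172]
eef_rot: [0.991, -0.137, 0.0, -0.0]
force: [-1.3, -0.0, -0.2]
gripper_width: 0.0928
grip_force: 0.3
```

```bash
python3 - <<'E'
from h import *
plan();piv();blue('swung')
E
```

```text
t 19.55 p [0.471  0.2361 0.1172] st [-0.0228 -0.0591] yang -105.72 tilt 0.01 F [-1.3 -0.  -0.2] w 0.0928 gf 0.3 q [ 0.38  0.48  1.82 -0.    0.84  2.22]
shift units [0. 0. 0.] yaw None
finger centre st [-0.0229 -0.0041]
blue 2124 [[-0.003, -0.055], [0.045, 0.04]] [0.033 0.115] lean from vertical 30.387818620833123 dir 0.0
```

View pics/swung.png

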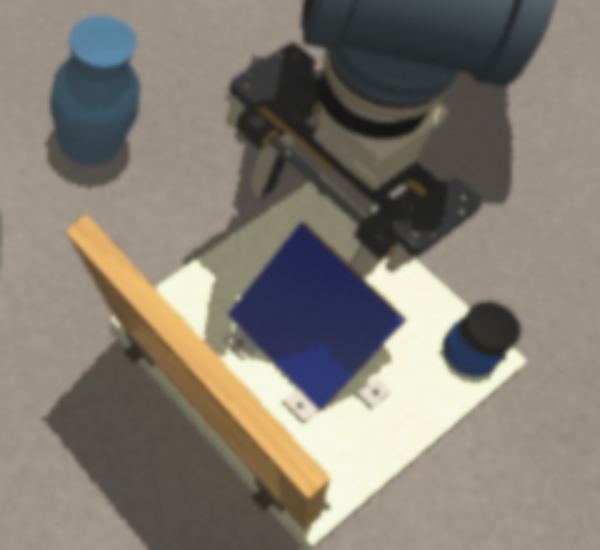

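The tile rests on one finger at mid-edge, leaning 30.4°. The other finger is clear on the -y side. Next I'll lower it along the arc, keeping the tips well below the edge.

Call:
move_arm:
  increments:
    - {"x":-0.06,"y":0,"z":0.14,"yaw":0,"jaw":1}
    - {"x":-0.08,"y":0,"z":0.14,"yaw":0,"jaw":1}
    - {"x":-0.076,"y":0,"z":0.1,"yaw":0,"jaw":1}
    - {"x":-0.076,"y":0,"z":0.1,"yaw":0,"jaw":1}
    - {"x":-0.07,"y":0,"z":0.08,"yaw":0,"jaw":1}
    - {"x":-0.07,"y":0,"z":0.08,"yaw":0,"jaw":1}
    - {"x":-0.06,"y":0,"z":0.07,"yaw":0,"jaw":1}
    - {"x":-0.06,"y":0,"z":0.07,"yaw":0,"jaw":1}
    - {"x":-0.05,"y":0,"z":0.07,"yaw":0,"jaw":1}
    - {"x":-0.05,"y":0,"z":0.07,"yaw":0,"jaw":1}
    - {"x":0,"y":0,"z":0,"yaw":0,"jaw":1}

```text
time_s: 20.98
position: [0.4392, 0.2449, 0.0708]
eef_rot: [0.99, -0.138, -0.0, 0.0]
force: [-1.7, -0.8, 0.2]
gripper_width: 0.0929
grip_force: 0.6
```

```bash
python3 - <<'E'
from h import *
plan();piv();blue()
E
```

```text
t 20.98 p [0.4392 0.2449 0.0708] st [-0.0557 -0.0592] yang -105.83 tilt 0.02 F [-1.7 -0.8  0.2] w 0.0929 gf 0.6 q [ 0.42  0.52  1.9  -0.    0.72  2.26]
shift units [0. 0. 0.] yaw None
finger centre st [-0.0557 -0.0042]
blue 2364 [[-0.036, -0.055], [0.043, 0.041]] [0.03  0.086] lean from vertical 55.55885053386871 dir -0.0
```

Call:
move_arm:
  increments:
    - {"x":-0.04,"y":0,"z":0.06,"yaw":0,"jaw":1}
    - {"x":-0.04,"y":0,"z":0.06,"yaw":0,"jaw":1}
    - {"x":-0.04,"y":0,"z":0.06,"yaw":0,"jaw":1}
    - {"x":-0.03,"y":0,"z":0.05,"yaw":0,"jaw":1}
    - {"x":-0.03,"y":0,"z":0.05,"yaw":0,"jaw":1}
    - {"x":-0.03,"y":0,"z":0.05,"yaw":0,"jaw":1}
    - {"x":-0.02,"y":0,"z":0.04,"yaw":0,"jaw":1}
    - {"x":-0.02,"y":0,"z":0.03,"yaw":0,"jaw":1}
    - {"x":-0.02,"y":0,"z":0.03,"yaw":0,"jaw":1}
    - {"x":0,"y":0,"z":0,"yaw":0,"jaw":1}

```text
time_s: 22.28
position: [0.4263, 0.2486, 0.0495]
eef_rot: [0.99, -0.138, -0.0, 0.0]
force: [-1.7, 0.1, -1.1]
gripper_width: 0.093
grip_force: 0.5
```

```bash
python3 - <<'E'
from h import *
plan();piv();blue()
E
```

```text
t 22.27 p [0.4263 0.2486 0.0495] st [-0.0691 -0.0592] yang -105.83 tilt 0.01 F [-1.7  0.1 -1.1] w 0.093 gf 0.5 q [0.43 0.55 1.93 0.   0.66 2.28]
shift units [0. 0. 0.] yaw None
finger centre st [-0.0692 -0.0042]
blue 2264 [[-0.05, -0.055], [0.042, 0.042]] [0.03  0.062] lean from vertical 71.39538350807699 dir 0.0
```

Call:
move_arm:
  increments:
    - {"x":-0.016,"y":0,"z":0.02,"yaw":0,"jaw":1}
    - {"x":-0.016,"y":0,"z":0.02,"yaw":0,"jaw":1}
    - {"x":-0.014,"y":0,"z":0.02,"yaw":0,"jaw":1}
    - {"x":-0.012,"y":0,"z":0.02,"yaw":0,"jaw":1}
    - {"x":-0.01,"y":0,"z":0,"yaw":0,"jaw":1}
    - {"x":-0.01,"y":0,"z":0,"yaw":0,"jaw":1}
    - {"x":-0.01,"y":0,"z":0,"yaw":0,"jaw":1}
    - {"x":-0.008,"y":0,"z":0,"yaw":0,"jaw":1}
    - {"x":-0.006,"y":0,"z":0,"yaw":0,"jaw":1}
    - {"x":0,"y":0,"z":0,"yaw":0,"jaw":1}

```text
time_s: 23.58
position: [0.4215, 0.25, 0.0456]
eef_rot: [0.99, -0.138, -0.0, 0.0]
force: [-0.4, -0.2, -0.1]
gripper_width: 0.0923
grip_force: 0.0
```

```bash
python3 - <<'E'
from h import *
plan();piv();blue()
E
```

```text
t 23.57 p [0.4215 0.25   0.0456] st [-0.0742 -0.0592] yang -105.83 tilt 0.0 F [-0.4 -0.2 -0.1] w 0.0923 gf 0.0 q [ 0.44  0.56  1.94 -0.    0.64  2.29]
shift units [0. 0. 0.] yaw None
finger centre st [-0.0742 -0.0042]
blue 1881 [[-0.052, -0.055], [0.044, 0.041]] [0.026 0.032] lean from vertical 89.92685754447993 dir 62.1
```

It's flat (lean 89.9°, blue up). Next I'll push it +x against the back stops.

Call:
move_arm:
  increments:
    - {"x":0.03,"y":0,"z":0,"yaw":0,"jaw":1}
    - {"x":0.03,"y":0,"z":0,"yaw":0,"jaw":1}
    - {"x":0.03,"y":0,"z":0,"yaw":0,"jaw":1}
    - {"x":0.02,"y":0,"z":0,"yaw":0,"jaw":1}
    - {"x":0,"y":0,"z":0,"yaw":0,"jaw":1}

```text
time_s: 24.25
position: [0.4267, 0.2485, 0.0456]
eef_rot: [0.99, -0.138, -0.0, 0.0]
force: [-2.8, -0.1, 2.1]
gripper_width: 0.0932
grip_force: 1.2
```

Call:
move_arm:
  increments:
    - {"x":0.02,"y":0,"z":0,"yaw":0,"jaw":1}
    - {"x":0,"y":0,"z":0,"yaw":0,"jaw":1}

```text
time_s: 24.5
position: [0.4269, 0.2483, 0.0456]
eef_rot: [0.99, -0.138, -0.001, 0.0]
force: [-7.1, 1.6, 5.6]
gripper_width: 0.0929
grip_force: 3.9
```

```bash
python3 - <<'E'
from h import *
plan();piv();blue()
E
```

```text
t 24.5 p [0.4269 0.2483 0.0456] st [-0.0684 -0.0594] yang -105.81 tilt 0.1 F [-7.1  1.6  5.6] w 0.0929 gf 3.9 q [0.43 0.56 1.93 0.   0.65 2.28]
shift units [0. 0. 0.] yaw None
finger centre st [-0.0685 -0.0044]
blue 1884 [[-0.05, -0.055], [0.045, 0.041]] [0.026 0.032] lean from vertical 89.8389977032569 dir 156.3
```

Call:
move_arm:
  increments:
    - {"x":-0.1,"y":0,"z":0,"yaw":0,"jaw":1}
    - {"x":0,"y":0,"z":-0.4,"yaw":0,"jaw":0.6}
    - {"x":0,"y":0,"z":-0.4,"yaw":0,"jaw":0.3}
    - {"x":0.2,"y":0.2,"z":0,"yaw":0,"jaw":0}
    - {"x":0.4,"y":0.3,"z":0,"yaw":0,"jaw":0}
    - {"x":0.4,"y":0.2,"z":0,"yaw":0,"jaw":0}
    - {"x":0.39,"y":0.01,"z":0,"yaw":0,"jaw":0}
    - {"x":0,"y":0,"z":0.3,"yaw":0,"jaw":0}
    - {"x":0,"y":0,"z":0.4,"yaw":0,"jaw":0}
    - {"x":0,"y":0,"z":0.1,"yaw":0,"jaw":0}
    - {"x":0,"y":0,"z":0,"yaw":0,"jaw":0}

```text
time_s: 25.92
position: [0.4795, 0.1965, 0.045]
eef_rot: [0.99, -0.138, -0.001, 0.0]
force: [-0.5, 0.4, 0.1]
gripper_width: 0.0011
grip_force: 0.0
```

```bash
python3 - <<'E'
from h import *
plan(wd(-.005,-.0785),.0456,np.degrees(yw)-90);blue()
E
```

```text
t 25.93 p [0.4795 0.1965 0.045 ] st [-0.0037 -0.0948] yang -105.82 tilt 0.07 F [-0.5  0.4  0.1] w 0.0011 gf 0.0 q [ 0.3   0.59  1.87 -0.    0.68  2.15]
shift units [-0.026 -0.327 -0.011] yaw 0.009
blue 1679 [[-0.05, -0.055], [0.045, 0.041]] [0.026 0.032] lean from vertical 89.81759311180957 dir 178.0
```

Call:
move_arm:
  increments:
    - {"x":0,"y":-0.15,"z":-0.01,"yaw":0,"jaw":0}
    - {"x":0,"y":-0.1,"z":0,"yaw":0,"jaw":0}
    - {"x":0,"y":-0.06,"z":0,"yaw":0,"jaw":0}
    - {"x":0,"y":-0.04,"z":0,"yaw":0,"jaw":0}
    - {"x":0,"y":-0.03,"z":0,"yaw":0,"jaw":0}
    - {"x":0,"y":0,"z":0,"yaw":0,"jaw":0}

```text
time_s: 26.72
position: [0.4853, 0.2148, 0.0461]
eef_rot: [0.99, -0.138, -0.0, 0.0]
force: [0.1, -0.5, 0.3]
gripper_width: 0.0003
grip_force: 0.0
```

Call:
move_arm:
  increments:
    - {"x":0,"y":-0.03,"z":0,"yaw":0,"jaw":0}
    - {"x":0,"y":0,"z":0,"yaw":0,"jaw":0}

```text
time_s: 26.98
position: [0.4858, 0.2162, 0.0461]
eef_rot: [0.99, -0.138, -0.0, -0.0]
force: [0.1, 0.1, 0.2]
gripper_width: 0.0003
grip_force: 0.0
```

Call:
move_arm:
  increments:
    - {"x":0,"y":-0.03,"z":0,"yaw":0,"jaw":0}
    - {"x":0,"y":0,"z":0,"yaw":0,"jaw":0}

```text
time_s: 27.22
position: [0.4862, 0.2177, 0.0461]
eef_rot: [0.99, -0.138, 0.0, 0.0]
force: [-0.6, -0.0, 0.0]
gripper_width: 0.0004
grip_force: 0.1
```

```bash
python3 - <<'E'
from h import *
plan();blue()
E
```

```text
t 27.23 p [0.4862 0.2177 0.0461] st [-0.0031 -0.0726] yang -105.83 tilt 0.0 F [-0.6 -0.   0. ] w 0.0004 gf 0.1 q [ 0.33  0.61  1.83 -0.    0.7   2.18]
shift units [0. 0. 0.] yaw None
blue 1553 [[-0.049, -0.054], [0.045, 0.041]] [0.026 0.032] lean from vertical 89.78484088680162 dir -156.9
```

Call:
move_arm:
  increments:
    - {"x":0,"y":-0.03,"z":0,"yaw":0,"jaw":0}
    - {"x":0,"y":-0.03,"z":0,"yaw":0,"jaw":0}
    - {"x":0,"y":0,"z":0,"yaw":0,"jaw":0}

```text
time_s: 27.65
position: [0.4869, 0.2206, 0.0461]
eef_rot: [0.99, -0.138, -0.0, 0.0]
force: [-1.4, -1.2, 0.1]
gripper_width: 0.0005
grip_force: 0.5
```

Call:
move_arm:
  increments:
    - {"x":0,"y":-0.03,"z":0,"yaw":0,"jaw":0}
    - {"x":0,"y":0,"z":0,"yaw":0,"jaw":0}

```text
time_s: 27.9
position: [0.4874, 0.2221, 0.0461]
eef_rot: [0.99, -0.138, 0.0, -0.0]
force: [0.2, -0.3, 0.3]
gripper_width: 0.0005
grip_force: 0.4
```

Call:
move_arm:
  increments:
    - {"x":0,"y":-0.03,"z":0,"yaw":0,"jaw":0}
    - {"x":0,"y":0,"z":0,"yaw":0,"jaw":0}

```text
time_s: 28.15
position: [0.4878, 0.2236, 0.0461]
eef_rot: [0.99, -0.138, 0.0, -0.0]
force: [-0.2, -1.2, 1.0]
gripper_width: 0.0006
grip_force: 0.4
```

```bash
python3 - <<'E'
from h import *
plan();blue()
E
```

```text
t 28.15 p [0.4878 0.2236 0.0461] st [-0.0031 -0.0665] yang -105.83 tilt 0.01 F [-0.2 -1.2  1. ] w 0.0006 gf 0.4 q [0.34 0.61 1.82 0.   0.71 2.19]
shift units [0. 0. 0.] yaw None
blue 1532 [[-0.05, -0.048], [0.044, 0.047]] [0.026 0.031] lean from vertical 89.82735223874253 dir 172.9
```

Call:
move_arm:
  increments:
    - {"x":0,"y":-0.02,"z":0,"yaw":0,"jaw":0}
    - {"x":0,"y":0,"z":0,"yaw":0,"jaw":0}

```text
time_s: 28.45
position: [0.4881, 0.2245, 0.0461]
eef_rot: [0.99, -0.138, -0.0, -0.0]
force: [0.3, -1.3, 0.8]
gripper_width: 0.0003
grip_force: 0.5
```

Call:
move_arm:
  increments:
    - {"x":0,"y":-0.02,"z":0,"yaw":0,"jaw":0}
    - {"x":0,"y":0,"z":0,"yaw":0,"jaw":0}

```text
time_s: 28.7
position: [0.4881, 0.2249, 0.046]
eef_rot: [0.99, -0.138, -0.0, 0.001]
force: [-0.7, -5.8, 2.0]
gripper_width: 0.0003
grip_force: 2.5
```

Call:
move_arm:
  increments:
    - {"x":0,"y":-0.02,"z":0,"yaw":0,"jaw":0}
    - {"x":0,"y":0,"z":0,"yaw":0,"jaw":0}

```text
time_s: 28.95
position: [0.4881, 0.2251, 0.0459]
eef_rot: [0.99, -0.138, -0.001, 0.001]
force: [-1.5, -11.8, 4.3]
gripper_width: 0.0005
grip_force: 5.2
```

Call:
move_arm:
  increments:
    - {"x":0,"y":0.14,"z":0,"yaw":0,"jaw":0}
    - {"x":0,"y":0,"z":-0.4,"yaw":0,"jaw":0}
    - {"x":-0.2,"y":-0.2,"z":-0.4,"yaw":0,"jaw":0}
    - {"x":-0.5,"y":-0.4,"z":0,"yaw":0,"jaw":0}
    - {"x":-0.5,"y":-0.4,"z":0,"yaw":0,"jaw":0}
    - {"x":-0.4,"y":-0.4,"z":0,"yaw":0,"jaw":0}
    - {"x":0,"y":0,"z":0.3,"yaw":0,"jaw":0}
    - {"x":0,"y":0,"z":0.4,"yaw":0,"jaw":0}
    - {"x":0,"y":0,"z":0.1,"yaw":0,"jaw":0}
    - {"x":0,"y":0,"z":0,"yaw":0,"jaw":0}

```text
time_s: 30.2
position: [0.429, 0.3082, 0.0458]
eef_rot: [0.99, -0.138, -0.0, 0.0]
force: [0.0, -0.4, 0.6]
gripper_width: 0.0003
grip_force: 0.0
```

```bash
python3 - <<'E'
from h import *
plan(wd(-.0705,0),.0458);blue()
E
```

```text
t 30.2 p [0.429  0.3082 0.0458] st [-0.0828 -0.0012] yang -105.87 tilt 0.04 F [ 0.  -0.4  0.6] w 0.0003 gf 0.0 q [0.53 0.6  1.84 0.   0.7  2.38]
shift units [ 0.246 -0.023 -0.   ] yaw None
blue 1890 [[-0.051, -0.049], [0.045, 0.048]] [0.026 0.032] lean from vertical 89.83566402334755 dir -166.6
```

Call:
move_arm:
  increments:
    - {"x":0.12,"y":0,"z":0,"yaw":0,"jaw":0}
    - {"x":0.08,"y":0,"z":0,"yaw":0,"jaw":0}
    - {"x":0.04,"y":0,"z":0,"yaw":0,"jaw":0}
    - {"x":0.02,"y":0,"z":0,"yaw":0,"jaw":0}
    - {"x":0,"y":0,"z":0,"yaw":0,"jaw":0}

```text
time_s: 30.88
position: [0.4413, 0.3052, 0.0461]
eef_rot: [0.99, -0.138, -0.0, 0.0]
force: [0.2, 0.6, 1.2]
gripper_width: 0.0006
grip_force: 0.0
```

Call:
move_arm:
  increments:
    - {"x":0.02,"y":0,"z":0,"yaw":0,"jaw":0}
    - {"x":0.02,"y":0,"z":0,"yaw":0,"jaw":0}
    - {"x":0,"y":0,"z":0,"yaw":0,"jaw":0}

```text
time_s: 31.25
position: [0.4428, 0.3048, 0.0461]
eef_rot: [0.99, -0.138, -0.0, 0.0]
force: [-3.9, 1.8, 2.0]
gripper_width: 0.0005
grip_force: 2.3
```

Call:
move_arm:
  increments:
    - {"x":0.02,"y":0,"z":0,"yaw":0,"jaw":0}
    - {"x":0,"y":0,"z":0,"yaw":0,"jaw":0}

```text
time_s: 31.5
position: [0.4429, 0.3047, 0.0461]
eef_rot: [0.99, -0.138, -0.001, 0.0]
force: [-9.6, 3.5, 5.4]
gripper_width: 0.0007
grip_force: 5.4
```

Firm against the back stops. I'll withdraw and check.

Call:
move_arm:
  increments:
    - {"x":-0.1,"y":0,"z":0,"yaw":0,"jaw":0}
    - {"x":-0.3,"y":0,"z":0,"yaw":0,"jaw":0}
    - {"x":0,"y":0,"z":-0.5,"yaw":0,"jaw":0}
    - {"x":0,"y":0,"z":-0.8,"yaw":0,"jaw":0}
    - {"x":-0.2,"y":0,"z":-0.8,"yaw":0,"jaw":0}
    - {"x":-0.6,"y":0,"z":-0.8,"yaw":0,"jaw":0}
    - {"x":-0.8,"y":0,"z":-0.5,"yaw":0,"jaw":0}
    - {"x":-0.6,"y":0,"z":0,"yaw":0,"jaw":0}
    - {"x":0,"y":0,"z":0,"yaw":0,"jaw":0}

```text
time_s: 32.62
position: [0.3174, 0.3402, 0.2163]
eef_rot: [0.991, -0.137, 0.0, -0.0]
force: [0.5, 0.1, 0.3]
gripper_width: 0.0005
grip_force: 0.0
```

```bash
python3 - <<'E'
from h import *
plan();blue()
c=viewer.camera('top');f=c['frame'];h=cv2.cvtColor(f,cv2.COLOR_RGB2HSV);P=cloud(c);q=st(P)
b=(h[...,0]>105)&(h[...,0]<140)&(h[...,1]>90)&(abs(q[...,0])<.08)&(abs(q[...,1])<.075)
v,u=np.where(b);K=c['intrinsics'];d=np.c_[(u-K[0,2])/K[0,0],(v-K[1,2])/K[1,1],np.ones(len(u))]@rot(c['attitude']).T
p=c['origin']+d*((.027-c['origin'][2])/d[:,2:]);r=cv2.minAreaRect((st(p)*1000).astype(np.float32));print('tile in base frame mm',r,'z',np.median(P[b][:,2]))
s=viewer.camera('scene')['frame']
k=lambda a:cv2.resize(a,(400,400),interpolation=2)
save('end',np.hstack([k(f[170:310,100:240]),k(s[180:350,320:490])]))
E
```

```text
t 32.62 p [0.3174 0.3402 0.2163] st [-0.1989 -0.0009] yang -105.71 tilt 0.02 F [0.5 0.1 0.3] w 0.0005 gf 0.0 q [ 0.72  0.23  1.89 -0.    1.02  2.56]
shift units [0. 0. 0.] yaw None
blue 1962 [[-0.051, -0.049], [0.045, 0.048]] [0.026 0.032] lean from vertical 89.91953824251084 dir -165.9
tile in base frame mm ((-16.578659057617188, 14.885684967041016), (131.3878631591797, 140.11431884765625), 0.0816745012998581) z 0.02671025500543056
```

View pics/end.png

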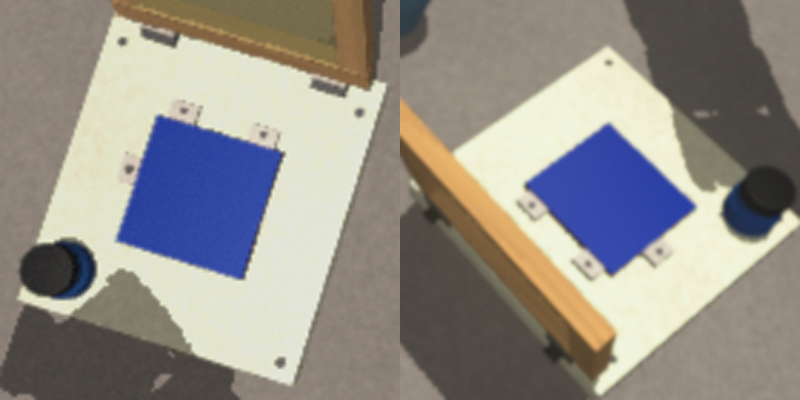

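The tile is flat, blue up, and touches both back stops and the side stop (left crop, tile corners (155,115), (283,150), (245,278), (118,240)). My rectangle picked up the ink pot, so I'll re-measure on the tile alone and hand in if it agrees.

```bash
python3 - <<'E'
from h import *
c=viewer.camera('top');f=c['frame'];h=cv2.cvtColor(f,cv2.COLOR_RGB2HSV);P=cloud(c);q=st(P)
b=(h[...,0]>105)&(h[...,0]<140)&(h[...,1]>90)&(abs(q[...,0])<.08)&(abs(q[...,1])<.075)
n,l,s_,_=cv2.connectedComponentsWithStats(b.astype(np.uint8),connectivity=4);b=l==1+np.argmax(s_[1:,4])
v,u=np.where(b);K=c['intrinsics'];d=np.c_[(u-K[0,2])/K[0,0],(v-K[1,2])/K[1,1],np.ones(len(u))]@rot(c['attitude']).T
p=c['origin']+d*((.027-c['origin'][2])/d[:,2:]);r=cv2.minAreaRect((st(p)*1000).astype(np.float32));print(r)
a=r[2]%90;a=min(a,90-a)
if abs(r[0][0]+5)<2.5 and abs(r[0][1])<2.5 and a<1.2: print(job.hand_in())
E
```

```text
((-4.747432708740234, -1.1352081298828125), (108.34783172607422, 107.94744873046875), 89.9051742553711)
the job is handed in; nothing more can be done
None
```

The blue tile lies flat on the printing base, blue face up and pushed against both back stops and the side stop. It measured within about 1 mm and 0.1° of home, and I handed the job in at about 33 s with the robot clear of it.

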